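# Wind the roof vent shut with its loose crank

## Robot

A 6-joint arm with a two-finger parallel gripper is mounted at the origin on the work surface. World frame = base frame: x ahead of the robot, y to its left, z up, the work surface at z = 0. Lengths are in m, angles in rad, forces in N, time in s.
With the tool pointing down it reaches from about 0.275 to 1 m from the base axis. Payload 8.4 kg.
Tool frame: the origin (TCP) lies between the finger pads; the fingertips stand env.tips_ahead ahead of it and the grasp point (between the pads) lies 2 mm behind it (env.tips_ahead is the distance from the TCP to the fingertips, in m); z points along the fingers, y is the line along which they close (so a half turn about z gives the same grasp; the last joint's range is limited). The gripper opens to 85 mm and grips with 20 to 120 N. Pads are 22 mm wide; open, the fingers measure 114 mm over their backs; the gripper's body (76 mm by 85 mm) begins 54 mm behind the grasp point. The pads swing forward as they close: fully open they stand 13 mm farther back than shut.
Start: joints at [1.114, 0.353, 1.633, -0, 1.155, -0.002], TCP at [0.275, 0.561, 0.248] pointing down, gripper open.
Joint ranges: [-2.63, 2.63], [-0.92, 2.1], [0.06, 2.66], [-1.3, 4.44], [0, 2.69], [-3.02, 3.02]. Speed limits (rad/s): [2.22, 2.22, 2.79, 3.14, 3.14, 3.14].

## Interface

Orientations are given as a unit quaternion [w, x, y, z].
In Python, from station import env, eyes gives the robot as it stands. The module is installed in compiled form; this text tells all that it offers.
- The arm moves only by the tool servo_tool, never from a script. Its argument "deltas" is a list that holds one entry, the list of rows, each a list of 7 numbers: the turn, a rotation vector about the tool's x, y, z in rad, then the shift along the tool's x, y, z in cm, then the closure, from -1 (fully open) to 1 (shut). A call has 1 to 10 rows; each row is the pose to reach, as a shift and turn from the pose commanded when the call began, along the tool's axes at that moment; what a row does not reach only later rows make up. A row lasts 1/10 s, in which the tool goes at most 50 mm and 8.59 degrees, less where a joint would pass 70% of its speed; a pose out of reach is approached as far as the arm can. A call with a gripper value outside its range is refused whole. The fingers move at their own pace and stop on an object; "squeeze" is the grip in N (left out, the last holds). Time passes only in rows, so rows that repeat a pose let the fingers close. It gives the time, the measured TCP pose, the force, the opening and the grip force at its end, in the units of the state.
- env.observe(): the state, without advancing time (a new reading comes with each control period).
- eyes.camera(name): name is "scene" or "top" or "wrist"; returns (picture, depth): 384x512x3 uint8, red, green, blue; 384x512 float32, m along the optical axis (not along the pixel's ray), 0 where there is no reading.
- eyes.get_calibration(name): a dict with "fx", "fy", "cx", "cy" (pixels), "world_to_cam" (4x4, takes a point from world to camera coordinates). Camera axes: x right, y down, z forward; pixel columns grow to the right and rows downward; lengths in m; the calibration is good to about 2 mm. The wrist camera is an equidistant fisheye: a pixel r from the principal point sees the ray r / f radians off the axis. A picture is of the moment at which its call begins: read the wrist's pose just before it. get_calibration takes no time and is no camera call; for the wrist camera it gives the pose at the moment of the call.
- env.sign_off(): hands the job in; it is judged then, once.
The state is a dict: "t": time; "joint_positions": joint angles; "qd": joint speeds; "tau": joint torques, N m; "eef_pos": TCP position; "tcp_rot": TCP orientation; "contact_force": force on the tool from outside, world axes, zero at the start; "torque": the same for the moment, N m; "grip_width": finger opening in m; "gripper_force": force on a finger pad.
Only numpy, scipy, OpenCV 4.12 (cv2) and the standard library are available. Lean on these libraries where they do the work, as an engineer would, in place of code of your own. Each camera call takes 0.05 s, during which the arm holds its last target. There are 200 camera calls.

## Task

Pick up the loose crank, fit its square socket over the upright square shaft of the vent winder and gently work it down until it is fully home (do not force it: the shaft may stand at any angle), then wind it clockwise seen from above, full turns, until the sliding shutter is closed and beds a few millimetres into the rubber seal, without crushing the seal. Let go and leave the crank seated on the shaft, the shutter shut, and the other things on the crate where they are.

Things in the scene. Friction and masses are not known exactly. Their poses are not given: they have to be found in the camera images.
- crank_hub (a point): Centre of the hub of the loose steel crank (about 0.27 kg). Hub: upright block 30 x 30 x 40 mm, sides square to x and y; point on its axis, 20 mm above the crank's flat underside. Starts lying flat on the crate, socket down. z up; x points along the arm (18 mm wide, 10 mm thick, level with the underside) to the knob, 70 mm from the hub axis. Best pinched across y.
- crank: The same crank, same axes; origin at the centre of the hub's underside, 20 mm below crank_hub, at the mouth of its square socket: 18 x 18 mm, 26 mm deep, sides parallel to the hub's. Fully home on the shaft, the underside rests on the winder's collar.
- knob_grip (a point): Middle of the crank's upright round black knob: 24 mm across, 44 mm tall, from 14 to 58 mm above the crank's underside, this point 40 mm above it. The knob spins freely on the crank, so it can be held without turning the hand while the crank goes round; its own orientation means nothing.
- vent: Grey vent box with the winder, 251 x 126 mm, deck 45 mm high, fixed to the crate (crate top 160 mm above the work surface). Origin on the shaft's axis at the crate's top; x points from the shaft along the deck to the shutter and seal. Nothing on it but the shaft stands above the collar. Pressing the crank on vent or shaft with over 25 N before it is down counts as forcing.
- shaft_foot (a point): Centre of the top of the winder's round collar (44 mm across, 66 mm above the crate), where the bare shaft begins; does not turn with the shaft, same axes as the vent. The shaft is steel, 16 x 16 mm, 22 mm tall, its top 5 mm tapered to 12 x 12 mm. It turns stiffly (0.2 N m, 3 N at the knob) and stays where it is left.
- shaft_top (a point): Centre of the shaft's tip, 22 mm above shaft_foot; does not turn with the shaft either. The shaft's turning angle at the start is anything and is not measured; four angles a quarter turn apart fit the socket, within about 0.1 rad. At any angle the tapered tip enters the socket 1 to 5 mm and centres it; the crank drops on once the angle fits.
- shutter (a joint): Position of the sliding aluminium shutter (m): 0 where it just meets the rubber seal, negative while open (starts 0.025 to 0.040 open), positive pressed into the seal. One clockwise turn of the shaft adds 0.020. From 0 on the seal adds about 0.15 N m per rad (2 N at the knob per 3 mm); let go beyond 0.004 it springs back to there. Well shut is 0.001 to 0.005; beyond 0.007 the seal is crushed.
- seal (a point): Middle of the face of the rubber seal strip (10 mm thick, 90 mm long, 13 mm high) at the far end of the vent, on a sprung flange, which the shutter closes against; same axes as the vent; moves with the vent only.
- cup: Bystander: steel cup, 72 mm across, 62 mm high; origin at the centre of its underside.
- case: Bystander: clear plastic case with sliding lid, 100 x 66 x 37 mm; origin at the centre of its underside.
- massager: Bystander: wooden palm massager on four balls, 76 mm across, 45 mm high; origin at the centre of its underside.
- ring: Bystander: red silicone ring, 68 mm across, 14 mm thick; origin at the centre of its underside.

How it is judged:
On the way, in this order (a step that is already met when the one before it is completed fails the run):
1. the crank is fully home on the shaft, the shutter still open (horizontal distance between crank and shaft_foot below 0.004 m and z of crank in the frame of shaft_foot below 0.004 m and value of joint shutter below -0.015 m), for 0.2 s.
2. the shutter is wound into the seal with the crank on the shaft (value of joint shutter above 0.001 m and z of crank in the frame of shaft_foot below 0.008 m), for 0.2 s.
At the end, for the whole second after the job is handed in: The shutter is pressed 0.5 to 5.5 mm into the seal, and the crank sits at rest on the shaft: within 4 mm of its axis, its underside less than 5 mm above the collar, upright within 0.15 rad, let go (value of joint shutter between 0.0005 and 0.0055 m and horizontal distance between crank and shaft_foot below 0.004 m and z of crank in the frame of shaft_foot below 0.005 m and angle between crank's own z axis and vertical below 0.15 rad and linear speed of crank below 0.02 m/s); the robot touches nothing.
It fails at once if the crank is forced: contact forces between it and the vent or shaft add up to more than 45 N while it is not yet down (underside more than 10 mm above the collar) (contact force between crank and vent above 45 N and z of crank in the frame of shaft_foot above 0.01 m).
It fails at once if the seal is crushed (shutter more than 7 mm into it) (value of joint shutter above 0.007 m).
It fails at once if a bystander is moved more than 30 mm (distance of any of cup, case, massager, ring from where it was at the start of the episode above 0.03 m).
It also fails if it takes over 72 s, if anything falls off the work surface, if the arm or the gripper's body presses on something with over 40 N, if the wrist force passes 120 N, or if a joint passes its speed limit or range.

## Working session

There is one attempt and no reset: what is moved stays moved. The work goes in short steps, Python scripts to look and compute and a tool call to move; the robot and the scene stay as the last step left them, time stands still between calls to the robot, and variables do not carry over. Pictures are saved under pics/ and viewed, at most 10 in all, crops included, and the job is handed in when it is done.

Besides the shell and the picture viewer there is one more tool, called after "Call:" as a command line: name --argument value ..., lists and objects as JSON in quotes. servo_tool: Moves the arm, as the interface text tells. Its arguments: {"type":"object","properties":{"deltas":{"type":"array","items":{"type":"array","items":{"type":"array","items":{"type":"number"}}}},"squeeze":{"type":"number"}},"required":["deltas"]}

```bash
mkdir -p pics
python3 - <<'E'
from station import env,eyes
import cv2,numpy as np
s=env.observe()
print(s,env.tips_ahead)
for n in("top","scene"):
    p,d=eyes.camera(n); cv2.imwrite(f"pics/{n}0.png",p[:,:,::-1]); np.savez(f"{n}0.npz",p=p,d=d,**eyes.get_calibration(n))
    c=eyes.get_calibration(n);print(n,c)
E
```

```text
{'t': 0.0, 'joint_positions': array([ 1.11359549e+00,  3.53642199e-01,  1.63416684e+00, -6.63534694e-06,
        1.15516717e+00, -2.44026775e-03]), 'qd': array([ 0.00088595,  0.00014904,  0.00146914, -0.00095093, -0.00046864,
       -0.0009331 ]), 'tau': array([-4.57595925e-04, -6.05263495e+01, -3.42062581e+01,  3.09356892e-05,
        9.29452654e-03, -1.23116749e-05]), 'eef_pos': array([0.2743506 , 0.56105372, 0.24755138]), 'tcp_rot': array([-1.54634125e-04,  2.25424653e-01,  9.74260359e-01, -6.74279091e-04]), 'contact_force': array([ 0.21920224, -0.11764039,  0.30474115]), 'torque': array([-0.02657683, -0.03525499, -0.01110212]), 'gripper_force': 0.0, 'grip_width': 0.08500914959551988} 0.017
top {'fx': 427.44400864245017, 'fy': 427.44400864245017, 'cx': 257.1680806939719, 'cy': 190.39855975369105, 'world_to_cam': array([[ 0.00455137, -0.99991751, -0.01201074,  0.01464512],
       [-0.99347833, -0.003153  , -0.11397746,  0.61925713],
       [ 0.11393019,  0.01245116, -0.99341073,  1.13942631],
       [ 0.        ,  0.        ,  0.        ,  1.        ]])}
scene {'fx': 347.37806745040166, 'fy': 347.37806745040166, 'cx': 257.59008838679216, 'cy': 191.94736081180767, 'world_to_cam': array([[ 0.1688996 ,  0.98543475,  0.01978066, -0.09043417],
       [ 0.73124149, -0.11182494, -0.67289008, -0.27248158],
       [-0.6608773 ,  0.1281153 , -0.73947797,  1.53049501],
       [ 0.        ,  0.        ,  0.        ,  1.        ]])}
```

View pics/top0.png

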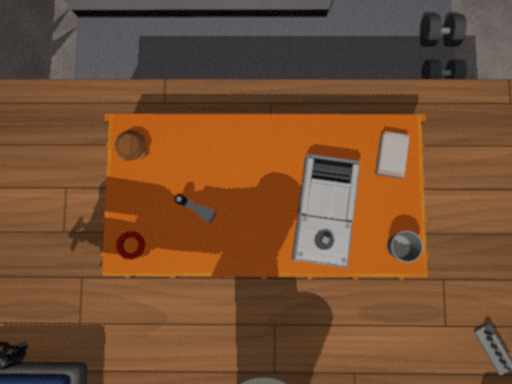

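View pics/scene0.png

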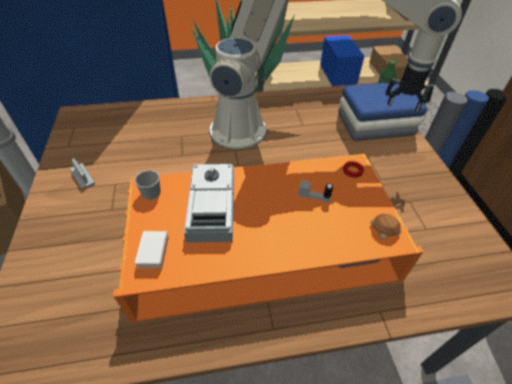

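The top view shows the crank with its hub at about (207,214) and knob at (180,199). The vent's shaft is at (325,240), with its shutter towards the top of the image. Next I'll measure these from depth.

```bash
cat > h.py <<'E'
import numpy as np,cv2
def cloud(f):
    z=np.load(f);d=z['d'];v,u=np.mgrid[:384,:512]
    P=np.stack([(u-z['cx'])/z['fx']*d,(v-z['cy'])/z['fy']*d,d],-1)
    T=np.linalg.inv(z['world_to_cam']);return z['p'],P@T[:3,:3].T+T[:3,3],d
E
python3 - <<'E'
from h import *
p,W,d=cloud('top0.npz')
print('crate z',np.median(W[230:260,170:280,2]))
def reg(r0,r1,c0,c1,z0,z1):
    R=W[r0:r1,c0:c1].reshape(-1,3);return R[(R[:,2]>z0)&(R[:,2]<z1)]
cr=reg(185,230,165,225,.165,.26);print(len(cr))
for z0,z1 in((.166,.18),(.19,.21),(.208,.23)):
    q=cr[(cr[:,2]>z0)&(cr[:,2]<z1)]
    if len(q):print('crank',z0,q.mean(0),len(q),cv2.minAreaRect((q[:,:2]*1000).astype(np.float32)))
np.set_printoptions(precision=0,suppress=True,linewidth=200)
print((W[190:226,170:220,2]*1000-160)[::2,::2])
print((W[225:256,308:342,2]*1000-160)[::2,::2])
dk=reg(145,275,285,365,.19,.22);print('deck',cv2.minAreaRect((dk[:,:2]*1000).astype(np.float32)))
a=reg(222,258,305,345,.218,.232);print('collar',a.mean(0)*1000,len(a),cv2.minAreaRect((a[:,:2]*1000).astype(np.float32)))
a=reg(222,258,305,345,.235,.26);print('tip',a.mean(0)*1000,len(a))
A=cv2.resize(p[180:235,155:235],None,fx=5,fy=5,interpolation=3);B=cv2.resize(p[140:275,285:370],None,fx=4,fy=4,interpolation=3)
c=np.zeros((540,745,3),np.uint8);c[:275,:400]=A;c[:540,400:740]=B
cv2.imwrite('pics/crop1.png',c[:,:,::-1])
E
```

```text
crate z 0.160783264420454
457
crank 0.166 [0.56335409 0.16836452 0.17113693] 149 ((572.87841796875, 170.37730407714844), (120.43706512451172, 67.3530502319336), 75.39532470703125)
crank 0.19 [0.54762716 0.1389578  0.2006674 ] 186 ((556.672119140625, 158.00221252441406), (84.55230712890625, 29.2753849029541), 63.73442840576172)
crank 0.208 [0.57757846 0.19455216 0.21814615] 82 ((577.5319213867188, 194.8363800048828), (22.052215576171875, 21.352312088012695), 39.513519287109375)
[[ 0.  0. -1.  2.  1. -1.  1. -1.  4.  1. -4.  0.  2.  2.  1.  2. -0.  0. -1.  0. -2.  0.  0. -2.  4.]
 [ 2.  0.  2.  2. -3.  0.  0. -0. -3. -1.  1.  1. -2.  1.  3.  2.  0. -0.  6.  0. -0.  2.  2.  2. -2.]
 [ 3.  3.  1. -1.  4. 58. -0.  2.  3. -0.  5.  2.  3.  3.  1.  2. -2. -1.  4.  1. -0.  1. -1.  2.  4.]
 [ 4.  3. -2. 62. 57. 60. 58. 45. -1.  2.  3. -1. -0.  1. -1.  0.  2.  2.  2.  1.  2.  3. -1.  3.  1.]
 [ 2.  2.  4. 55. 62. 60. 56. 57. 31.  1.  3.  1.  4.  3. -3. -1.  3.  1.  4.  1.  0. -1.  0.  1.  0.]
 [-2.  3. -0. 60. 63. 60. 59. 51. 31. 12.  2.  2.  3.  2.  2.  3.  2.  2. -4.  2.  3.  1.  2.  2.  2.]

[... 2490 characters left out ...]
  60.]
 [  58.   57.   61.   58.   58.   60.   59.   69.   67.   67.   60.   57.   64.   57.   58.   60.   58.]
 [  59.   62.   59.   56.   56.   59.   62.   60.   59.   60.   61.   62.   60.   61.   60.   61.   61.]
 [  59.   59.   62.   60.   58.   59.   61.   60.   60.   60.   60.   59.   61.   59.   58.   60.   62.]
 [  59.   55.   63.   60.   60.   59.   60.   59.   59.   57.   56.   58.   60.   57.   59.   59.   62.]]
deck ((554.8424072265625, -147.34320068359375), (126.65910339355469, 250.95408630371094), 82.08061981201172)
collar [ 486. -139.  221.] 1215 ((486.00946044921875, -139.46688842773438), (79.50912475585938, 90.31132507324219), 0.17496860027313232)
tip [ 485. -137.  247.] 54
```

View pics/crop1.png

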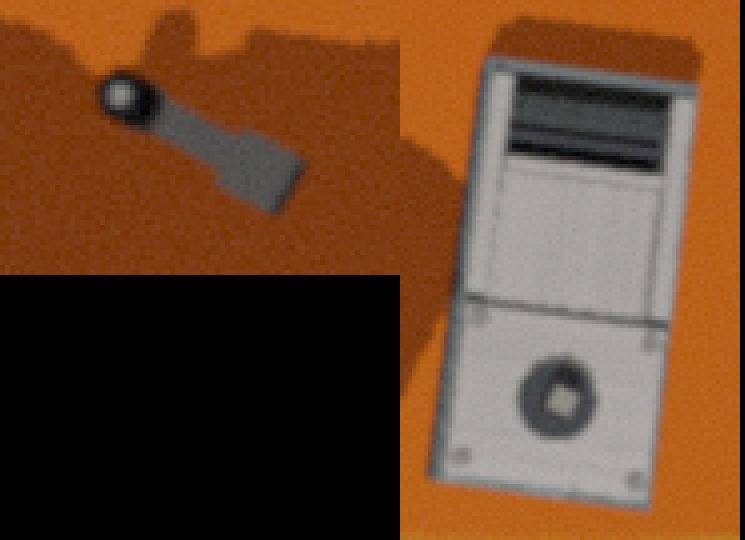

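The crop shows the crank arm running up-left to its knob and the square shaft tip on the collar, turned about 20°. The shutter is open below the seal. I'll refine these figures and go look at the shaft with the wrist camera.

```bash
cat >> h.py <<'E'
from scipy.spatial.transform import Rotation as Ro
def plan(pos,yang,s=None):
    "shift/turn to world TCP pos with tool y at world angle yang deg (mod 180), tool down"
    if s is None:
        from station import env; s=env.observe()
    q=s['tcp_rot'];R=Ro.from_quat([q[1],q[2],q[3],q[0]]).as_matrix()
    cur=np.degrees(np.arctan2(R[1,1],R[0,1]));out=[]
    for k in(0,180,-180):
        a=np.radians(yang+k);y=np.array([np.cos(a),np.sin(a),0]);z=np.array([0,0,-1.]);T=np.stack([np.cross(y,z),y,z],1)
        rv=Ro.from_matrix(R.T@T).as_rotvec()
        out.append(rv)
    out.sort(key=np.linalg.norm)
    print('cur y ang %.1f'%cur,'rv',[np.round(o,3) for o in out[:2]],'shift cm',np.round(R.T@(np.array(pos)-s['eef_pos'])*100,2),'j1,6',np.round(s['joint_positions'][[0,5]],2))
E
python3 - <<'E'
from h import *
p,W,d=cloud('top0.npz')
R=W[180:235,165:225].reshape(-1,3)
k=np.array([.5775,.1948]);
h=R[(R[:,2]>.194)&(R[:,2]<.208)&(np.linalg.norm(R[:,:2]-k,axis=1)>.035)]
r=cv2.minAreaRect((h[:,:2]*1000).astype(np.float32));print(h.mean(0),len(h),r)
kk=R[(R[:,2]>.212)&(R[:,2]<.225)];print(kk.mean(0))
v=kk.mean(0)-h.mean(0);print('len',np.hypot(*v[:2]),'ang',np.degrees(np.arctan2(v[1],v[0])))
R=W[222:258,305:345].reshape(-1,3)
t=R[R[:,2]>.243];print('tip',t[:,:2].mean(0),len(t),cv2.minAreaRect((t[t[:,2]<.26][:,:2]*1000).astype(np.float32)))
plan([.44,-.135,.42],-28)
E
```

```text
[0.54470051 0.13382639 0.20071473] 167 ((544.8666381835938, 134.15460205078125), (30.244691848754883, 29.73171615600586), 61.33147048950195)
[0.57774656 0.1950074  0.21856286]
len 0.06953529456722012 ang 61.62493088804127
tip [ 0.48481723 -0.12870131] 52 ((484.8305358886719, -137.2952423095703), (14.705928802490234, 14.73139476776123), 61.81536102294922)
cur y ang 63.9 rv [array([-1.000e-03, -1.000e-03, -1.537e+00]), array([-1.000e-03, -1.000e-03, -1.537e+00])] shift cm [-45.46 -55.28 -17.17] j1,6 [ 1.11 -0.  ]
```

Call:
servo_tool --deltas '[[[0, 0, 1.6, -45.5, -55.3, -17.2, -1], [0, 0, 1.6, -45.5, -55.3, -17.2, -1], [0, 0, 1.6, -45.5, -55.3, -17.2, -1], [0, 0, 1.6, -45.5, -55.3, -17.2, -1], [0, 0, 1.6, -45.5, -55.3, -17.2, -1], [0, 0, 1.6, -45.5, -55.3, -17.2, -1], [0, 0, 1.6, -45.5, -55.3, -17.2, -1], [0, 0, 1.6, -45.5, -55.3, -17.2, -1], [0, 0, 1.6, -45.5, -55.3, -17.2, -1], [0, 0, 1.6, -45.5, -55.3, -17.2, -1]]]'

```text
t: 1.1
eef_pos: [0.3869, 0.0866, 0.3656]
tcp_rot: [0.0, 0.831, 0.557, 0.0]
contact_force: [0.8, 0.6, 0.0]
grip_width: 0.0854
gripper_force: 0.0
```

```bash
python3 -c "
from h import *
plan([.44,-.135,.40],-28)"
```

```text
cur y ang -22.3 rv [array([ 0.   , -0.   ,  0.099]), array([ 0.000e+00,  1.000e-03, -3.043e+00])] shift cm [-18.48  13.34  -3.44] j1,6 [0.22 0.61]
```

Call:
servo_tool --deltas '[[[0, 0, 0.1, -18.5, 13.3, -3.4, -1], [0, 0, 0.1, -18.5, 13.3, -3.4, -1], [0, 0, 0.1, -18.5, 13.3, -3.4, -1], [0, 0, 0.1, -18.5, 13.3, -3.4, -1], [0, 0, 0.1, -18.5, 13.3, -3.4, -1], [0, 0, 0.1, -18.5, 13.3, -3.4, -1], [0, 0, 0.1, -18.5, 13.3, -3.4, -1]]]'

```text
t: 1.8
eef_pos: [0.4408, -0.1332, 0.3986]
tcp_rot: [-0.001, 0.856, 0.516, -0.0]
contact_force: [0.7, 0.7, 0.2]
grip_width: 0.0858
gripper_force: 0.0
```

Run:
```python
from h import *
from station import env,eyes
c=eyes.get_calibration('wrist');p,d=eyes.camera('wrist');np.savez('w1.npz',p=p,d=d,**c)
print(c,env.observe()['eef_pos'])
cv2.imwrite('pics/w1.png',cv2.resize(p[:,:,::-1],None,fx=1.5,fy=1.5,interpolation=2))
T=c['world_to_cam']
P=T[:3,:3]@[.485,-.138,.248]+T[:3,3];th=np.arctan2(np.hypot(*P[:2]),P[2]);f=c['fx']
print('tip px',c['cx']+f*th*P[0]/np.hypot(*P[:2]),c['cy']+f*th*P[1]/np.hypot(*P[:2]))
```

```text
{'fx': 297.3186396354542, 'fy': 297.3186396354542, 'cx': 255.75169937607959, 'cy': 188.39244686259568, 'world_to_cam': array([[ 0.88466316, -0.46622545, -0.00221874, -0.45123137],
       [-0.44922567, -0.8536603 ,  0.26355338,  0.010577  ],
       [-0.12476935, -0.23215925, -0.96464226,  0.54716667],
       [ 0.        ,  0.        ,  0.        ,  1.        ]])} [ 0.4407238  -0.13241918  0.39856388]
tip px 299.60063586385655 162.96849455526134
```

View pics/w1.png

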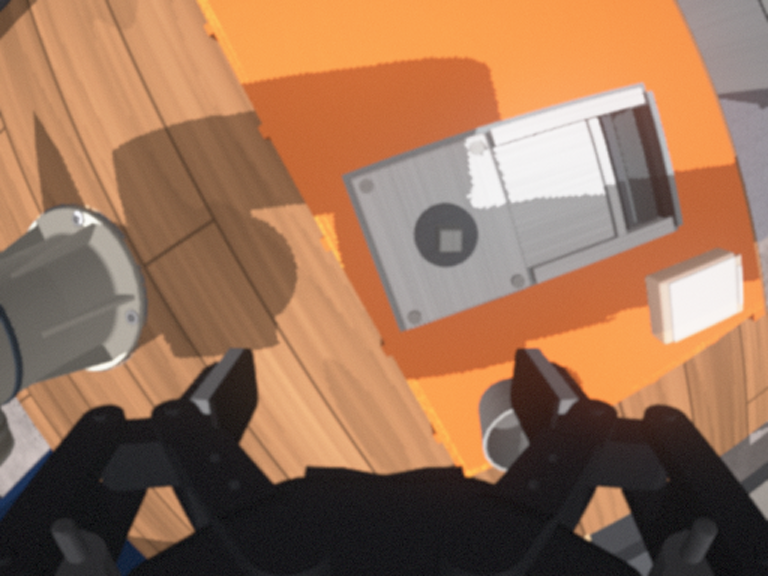

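The shaft tip is at about (450,240) in the enlarged wrist picture, and its sides are nearly parallel to the image axes. I'll measure its angle by projecting the tip patch onto its plane.

```bash
cat >> h.py <<'E'
def wproj(z,u,v,Z):
    "fisheye pixels to world at height Z"
    x=(u-z['cx'])/z['fx'];y=(v-z['cy'])/z['fy'];r=np.hypot(x,y)+1e-12
    D=np.stack([np.sin(r)*x/r,np.sin(r)*y/r,np.cos(r)],-1);T=np.linalg.inv(z['world_to_cam'])
    D=D@T[:3,:3].T;return T[:3,3]+D*((Z-T[2,3])/D[...,2])[...,None]
def topdown(z,cx,cy,Z,half=.03,n=240):
    "orthographic rectification at height Z, rows = -x, cols = -y"
    T=z['world_to_cam'];a=np.linspace(half,-half,n);X,Y=np.meshgrid(cx+a,cy+a,indexing='ij')
    P=np.stack([X,Y,np.full_like(X,Z)],-1)@T[:3,:3].T+T[:3,3];h=np.hypot(P[...,0],P[...,1]);k=np.arctan2(h,P[...,2])/h*z['fx']
    return cv2.remap(z['p'],(z['cx']+P[...,0]*k).astype(np.float32),(z['cy']+P[...,1]*k).astype(np.float32),2)
E
python3 - <<'E'
from h import *
z=dict(np.load('w1.npz'))
im=topdown(z,.485,-.138,.248,.026,260);g=cv2.cvtColor(im,cv2.COLOR_RGB2GRAY)
cv2.imwrite('pics/td1.png',cv2.resize(im[:,:,::-1],None,fx=2,fy=2))
t,b=cv2.threshold(cv2.GaussianBlur(g,(5,5),0)[60:200,60:200].copy(),0,255,cv2.THRESH_OTSU);print(t)
n,l,st,ce=cv2.connectedComponentsWithStats(b);k=l[70,70];print(st,k)
c=np.argwhere(l==k).astype(np.float32)+60
w=np.array([.485,-.138])+.026-c*.052/259
print(w.mean(0),cv2.minAreaRect((w*1000).astype(np.float32)))
plan([.5447,.1338,.30],-28.4)
E
```

```text
114.0
[[    0     0   137   140 13313]
 [  104     0    36   140  1737]
 [   17    19    85    86  4550]] 2
[ 0.48670211 -0.13582067] ((486.763671875, -135.8248291015625), (13.823224067687988, 13.730810165405273), 62.59260559082031)
cur y ang -27.8 rv [array([-0.001, -0.   ,  0.011]), array([ 0.00e+00, -2.00e-03, -3.13e+00])] shift cm [28.4  -3.19  9.87] j1,6 [-0.3   0.19]
```

View pics/td1.png

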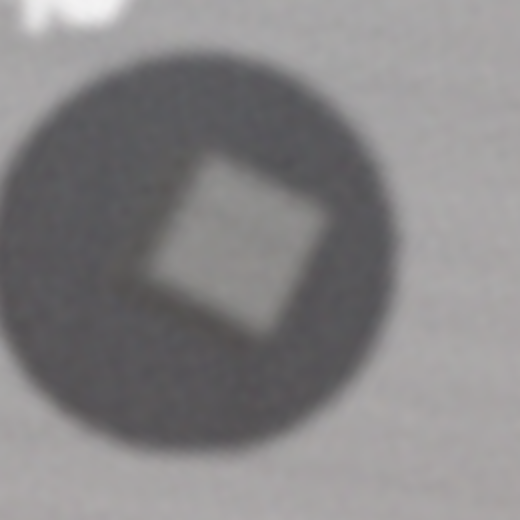

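The rectified view shows the tip square, with sides at about 62.6°. That matches the crank's current angle within about 1°, so I'll move over the crank.

Call:
servo_tool --deltas '[[[0, 0, 0.01, 28.4, -3.2, 8.4, -1], [0, 0, 0.01, 28.4, -3.2, 8.4, -1], [0, 0, 0.01, 28.4, -3.2, 8.4, -1], [0, 0, 0.01, 28.4, -3.2, 8.4, -1], [0, 0, 0.01, 28.4, -3.2, 8.4, -1], [0, 0, 0.01, 28.4, -3.2, 8.4, -1], [0, 0, 0.01, 28.4, -3.2, 8.4, -1], [0, 0, 0.01, 28.4, -3.2, 8.4, -1], [0, 0, 0.01, 28.4, -3.2, 8.4, -1], [0, 0, 0.01, 28.4, -3.2, 8.4, -1]]]'

```text
t: 2.85
eef_pos: [0.5446, 0.1328, 0.3157]
tcp_rot: [0.0, 0.859, 0.512, 0.0]
contact_force: [-0.7, -0.7, 0.1]
grip_width: 0.085
gripper_force: 0.0
```

Run:
```python
from h import *
from station import env,eyes
c=eyes.get_calibration('wrist');p,d=eyes.camera('wrist');np.savez('w2.npz',p=p,d=d,**c)
z=dict(np.load('w2.npz'))
im=topdown(z,.55,.145,.20,.06,500)
cv2.imwrite('pics/td2.png',im[:,:,::-1])
plan([.5447,.1338,.188],-28.4)
```

```text
cur y ang -28.4 rv [array([ 0.001, -0.001,  0.001]), array([ 1.000e-03,  1.000e-03, -3.141e+00])] shift cm [ 0.09 -0.07 12.77] j1,6 [0.24 0.73]
```

View pics/td2.png

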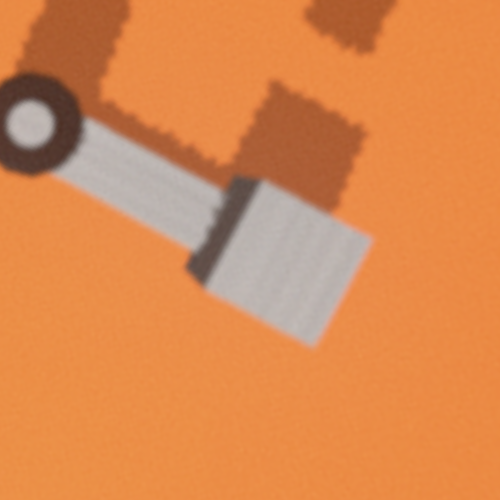

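The crank hub centre is at about (289,263). Both cameras give the same hub-to-shaft offset of (-60.1, -271.3) mm. I'll descend, grip and lift.

Call:
servo_tool --deltas '[[[0, 0, 0, 0.2, 0, 4, -1], [0, 0, 0, 0.2, 0, 8, -1], [0, 0, 0, 0.2, 0, 10.5, -1], [0, 0, 0, 0.2, 0, 12, -1], [0, 0, 0, 0.2, 0, 12.6, -1], [0, 0, 0, 0.2, 0, 12.6, -1], [0, 0, 0, 0.2, 0, 12.6, -1]]]' --squeeze 50

```text
t: 3.6
eef_pos: [0.5465, 0.135, 0.1902]
tcp_rot: [0.0, 0.859, 0.513, 0.001]
contact_force: [-0.0, -0.3, 0.7]
grip_width: 0.0854
gripper_force: 0.0
```

Call:
servo_tool --deltas '[[[0, 0, 0, 0, 0, 0, 1], [0, 0, 0, 0, 0, 0, 1], [0, 0, 0, 0, 0, 0, 1], [0, 0, 0, 0, 0, 0, 1], [0, 0, 0, 0, 0, 0, 1], [0, 0, 0, 0, 0, 0, 1], [0, 0, 0, 0, 0, 0, 1], [0, 0, 0, 0, 0, 0, 1], [0, 0, 0, 0, 0, 0, 1], [0, 0, 0, 0, 0, 0, 1]]]'

```text
t: 4.6
eef_pos: [0.5462, 0.1352, 0.1896]
tcp_rot: [0.0, 0.859, 0.513, 0.0]
contact_force: [-0.9, 0.3, 6.1]
grip_width: 0.0291
gripper_force: 50.5
```

Call:
servo_tool --deltas '[[[0, 0, 0, 0, 0, -1, 1], [0, 0, 0, 0, 0, -4, 1], [0, 0, 0, 0, 0, -8, 1], [0, 0, 0, 0, 0, -12, 1], [0, 0, 0, 0, 0, -13, 1], [0, 0, 0, 0, 0, -13, 1], [0, 0, 0, 0, 0, -13, 1]]]'

```text
t: 5.3
eef_pos: [0.545, 0.135, 0.3175]
tcp_rot: [-0.0, 0.859, 0.513, -0.001]
contact_force: [0.2, 0.1, -3.5]
grip_width: 0.0293
gripper_force: 50.2
```

Run:
```python
from h import *
from station import env,eyes
s=env.observe();print(s['eef_pos'],s['contact_force'],s['torque'],s['grip_width'],s['gripper_force'])
c=eyes.get_calibration('wrist');p,d=eyes.camera('wrist');np.savez('w3.npz',p=p,d=d,**c)
cv2.imwrite('pics/w3.png',cv2.resize(p[:,:,::-1],None,fx=1.5,fy=1.5,interpolation=2))
c=eyes.get_calibration('top');p,d=eyes.camera('top');np.savez('top1.npz',p=p,d=d,**c)
```

```text
[0.54499194 0.13497867 0.31747859] [ 0.15487541  0.06626874 -3.51845617] [-0.03847852  0.01312975 -0.05015247] 0.029306420318796315 50.23007745388895
```

View pics/w3.png

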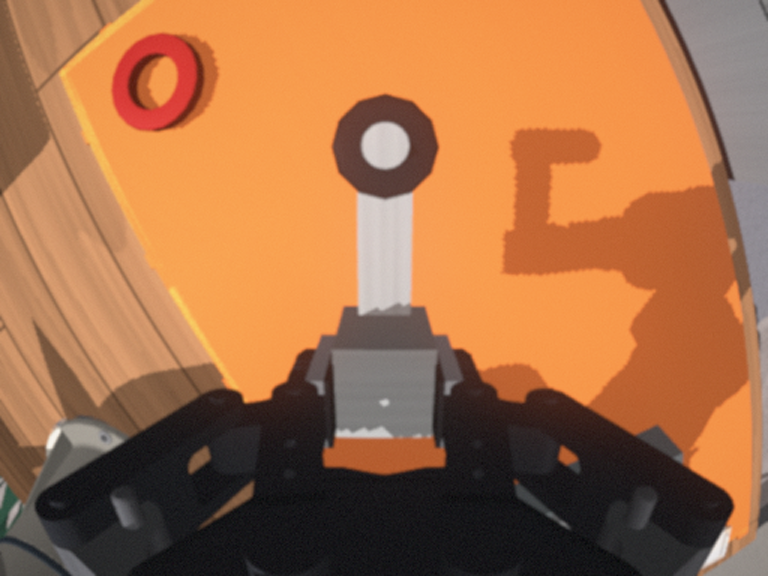

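The crank is held square: knob at (385,146), hub top front edge from (332,349) to (437,349). I'll locate the hub axis relative to the TCP.

Run:
```python
from h import *
z=dict(np.load('w3.npz'))
u=np.array([332,437,385,385])/1.5;v=np.array([349,349,349,146])/1.5
top=.3175-.0296+.04
a=wproj(z,u[:3],v[:3],top);k=wproj(z,u[3:],v[3:],top+.018)[0]
print(a*1000,k*1000)
x=(k-a[2])[:2];print(np.linalg.norm(x),np.degrees(np.arctan2(x[1],x[0])));x/=np.linalg.norm(x)
print('hub from edge',a[2][:2]-.015*x,'from knob',k[:2]-.07*x)
p,W,d=cloud('top1.npz')
R=W[150:260,150:230].reshape(-1,3);q=R[(abs(R[:,2]-.346)<.006)&(R[:,1]>.17)];print('top knob',q.mean(0),len(q))
```

```text
[[539.73069975 155.78876897 327.9       ]
 [565.8445498  141.789242   327.9       ]
 [552.95764199 148.80531445 327.9       ]] [578.7754932  196.93710074 345.9       ]
0.054618955435480766 61.79092714765828
hub from edge [0.54586729 0.13558689] from knob [0.54568717 0.1352511 ]
top knob [nan nan nan] 0<stdin>:10: RuntimeWarning: Mean of empty slice.
  ret = um.true_divide(
```

```bash
python3 -c "
from h import *
plan([.4857,-.1365,.30],-27.6)"
```

```text
cur y ang -28.3 rv [array([-0.003,  0.002, -0.012]), array([0.004, 0.004, 3.129])] shift cm [-26.7    7.67   1.73] j1,6 [0.24 0.73]
```

Call:
servo_tool --deltas '[[[-0.002, 0.002, -0.012, -3, 0.8, 0, 1], [-0.002, 0.002, -0.012, -7, 2, 0, 1], [-0.002, 0.002, -0.012, -11, 3.2, 0, 1], [-0.002, 0.002, -0.012, -15, 4.4, 0, 1], [-0.002, 0.002, -0.012, -19, 5.5, 0, 1], [-0.002, 0.002, -0.012, -23, 6.6, 0, 1], [-0.002, 0.002, -0.012, -26, 7.4, 0.5, 1], [-0.002, 0.002, -0.012, -26.7, 7.7, 1.7, 1], [-0.002, 0.002, -0.012, -26.7, 7.7, 1.7, 1], [-0.002, 0.002, -0.012, -26.7, 7.7, 1.7, 1]]]'

```text
t: 6.4
eef_pos: [0.4868, -0.1356, 0.301]
tcp_rot: [-0.001, 0.856, 0.518, 0.001]
contact_force: [0.5, 0.1, -2.3]
grip_width: 0.0292
gripper_force: 50.0
```

```bash
python3 -c "
from h import *
plan([.4857,-.1365,.28],-27.6)"
```

```text
cur y ang -27.6 rv [array([-0.   , -0.002, -0.001]), array([-3.000e-03,  1.000e-03,  3.141e+00])] shift cm [-0.13 -0.05  2.1 ] j1,6 [-0.28  0.21]
```

Call:
servo_tool --deltas '[[[0, 0, 0, -0.1, 0, 1, 1], [0, 0, 0, -0.1, 0, 1.8, 1], [0, 0, 0, -0.1, 0, 2.1, 1], [0, 0, 0, -0.1, 0, 2.3, 1], [0, 0, 0, -0.1, 0, 2.5, 1], [0, 0, 0, -0.1, 0, 2.5, 1]]]'

```text
t: 7.0
eef_pos: [0.4867, -0.1372, 0.277]
tcp_rot: [0.0, 0.855, 0.518, 0.001]
contact_force: [0.3, 0.9, -3.3]
grip_width: 0.0294
gripper_force: 50.1
```

Continue in small steps, watching the force.

Call:
servo_tool --deltas '[[[0, 0, 0, 0, 0, 0.1, 1], [0, 0, 0, 0, 0, 0.2, 1], [0, 0, 0, 0, 0, 0.3, 1], [0, 0, 0, 0, 0, 0.3, 1]]]'

```text
t: 7.4
eef_pos: [0.4866, -0.1373, 0.274]
tcp_rot: [0.0, 0.855, 0.518, 0.001]
contact_force: [0.8, -0.5, -2.6]
grip_width: 0.0294
gripper_force: 50.1
```

Call:
servo_tool --deltas '[[[0, 0, 0, 0, 0, 0.1, 1], [0, 0, 0, 0, 0, 0.2, 1], [0, 0, 0, 0, 0, 0.2, 1]]]'

```text
t: 7.7
eef_pos: [0.4866, -0.1373, 0.2719]
tcp_rot: [0.0, 0.855, 0.518, 0.001]
contact_force: [0.7, 0.5, -3.3]
grip_width: 0.0294
gripper_force: 50.1
```

Call:
servo_tool --deltas '[[[0, 0, 0, 0, 0, 0.1, 1], [0, 0, 0, 0, 0, 0.2, 1], [0, 0, 0, 0, 0, 0.3, 1], [0, 0, 0, 0, 0, 0.4, 1], [0, 0, 0, 0, 0, 0.4, 1]]]'

```text
t: 8.2
eef_pos: [0.4867, -0.1372, 0.2679]
tcp_rot: [0.0, 0.855, 0.518, 0.001]
contact_force: [-0.7, -0.1, -2.1]
grip_width: 0.0291
gripper_force: 50.1
```

Call:
servo_tool --deltas '[[[0, 0, 0, 0, 0, 0.15, 1], [0, 0, 0, 0, 0, 0.3, 1], [0, 0, 0, 0, 0, 0.45, 1], [0, 0, 0, 0, 0, 0.6, 1], [0, 0, 0, 0, 0, 0.6, 1]]]'

```text
t: 8.7
eef_pos: [0.4866, -0.1372, 0.2618]
tcp_rot: [0.0, 0.855, 0.518, 0.001]
contact_force: [-0.3, 0.1, -3.7]
grip_width: 0.0294
gripper_force: 50.1
```

Call:
servo_tool --deltas '[[[0, 0, 0, 0, 0, 0.15, 1], [0, 0, 0, 0, 0, 0.3, 1], [0, 0, 0, 0, 0, 0.4, 1], [0, 0, 0, 0, 0, 0.5, 1], [0, 0, 0, 0, 0, 0.5, 1]]]'

```text
t: 9.2
eef_pos: [0.4867, -0.1372, 0.2569]
tcp_rot: [0.0, 0.855, 0.518, 0.001]
contact_force: [-0.9, -0.4, -2.7]
grip_width: 0.0293
gripper_force: 50.1
```

Call:
servo_tool --deltas '[[[0, 0, 0, 0, 0, 0.05, 1], [0, 0, 0, 0, 0, 0.1, 1], [0, 0, 0, 0, 0, 0.1, 1]]]'

```text
t: 9.5
eef_pos: [0.4867, -0.1372, 0.256]
tcp_rot: [0.0, 0.855, 0.518, 0.001]
contact_force: [0.7, -0.8, -3.2]
grip_width: 0.0293
gripper_force: 50.1
```

Call:
servo_tool --deltas '[[[0, 0, 0, 0, 0, 0, -0.2], [0, 0, 0, 0, 0, 0, -0.5], [0, 0, 0, 0, 0, 0, -0.5], [0, 0, 0, 0, 0, -2, -0.5], [0, 0, 0, 0, 0, -5, -0.5], [0, 0, 0, 0, 0, -8, -0.5], [0, 0, 0, 0, 0, -8, -0.5]]]'

```text
t: 10.2
eef_pos: [0.4885, -0.1379, 0.3403]
tcp_rot: [0.003, 0.855, 0.518, 0.004]
contact_force: [0.4, -0.2, 0.3]
grip_width: 0.064
gripper_force: 0.0
```

Run:
```python
from h import *
from station import env,eyes
s=env.observe();print(s['eef_pos'],s['contact_force'],s['grip_width'])
c=eyes.get_calibration('wrist');p,d=eyes.camera('wrist');np.savez('w4.npz',p=p,d=d,**c)
cv2.imwrite('pics/w4.png',cv2.resize(p[:,:,::-1],None,fx=1.5,fy=1.5,interpolation=2))
```

```text
[ 0.48852038 -0.13787174  0.34028021] [ 0.44036034 -0.18891576  0.31080124] 0.06404199226915235
```

View pics/w4.png

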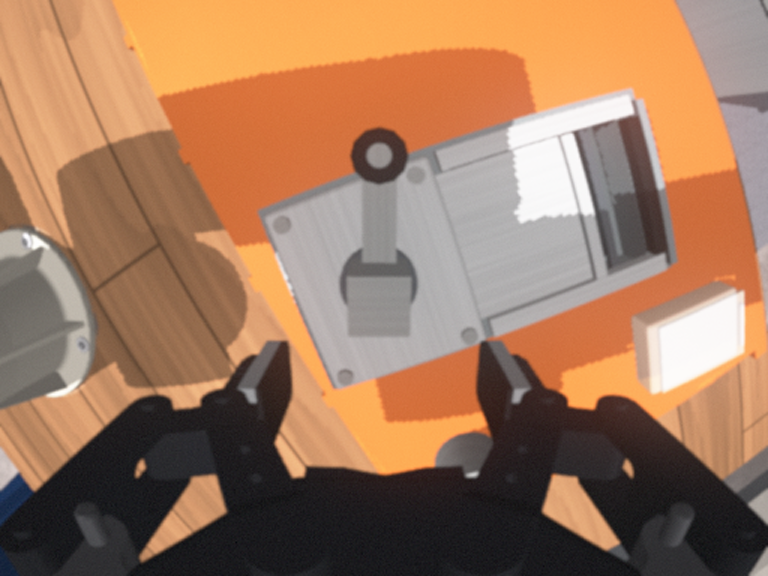

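The crank sits level on the shaft, with its hub at (380,308) and knob at (379,155). I'll check its height and measure the knob and the shutter gap.

Run:
```python
from h import *
z=dict(np.load('w4.npz'));T=np.linalg.inv(z['world_to_cam'])
def at(u,v,n=3):
    d=np.median(z['d'][v-n:v+n+1,u-n:u+n+1]);a=wproj(z,np.array([float(u)]),np.array([float(v)]),0.)[0]-T[:3,3]
    a/=np.dot(a,T[:3,2]);return T[:3,3]+a*d
print('hub top',at(253,207),'knob',at(253,104),'arm',at(253,150),'deck',at(200,165), 'shutter',at(345,135),'shutter edge',at(382,125,1))
q=z
h=wproj(z,np.array([348,410,410,348.])/1.5,np.array([277,277,336,336.])/1.5,.266);print(h.mean(0))
k=wproj(z,np.array([379/1.5]),np.array([155/1.5]),.284)[0];print(k)
# gap: shutter leading edge / seal face at ~ deck height
e=wproj(z,np.array([588,606,637,655.])/1.5,np.array([205,200,190,185.])/1.5,.21);print(e)
```

```text
hub top [ 0.48674479 -0.13847753  0.26590821] knob [ 0.51988151 -0.07533097  0.28569158] arm [ 0.50371228 -0.10608205  0.23605544] deck [ 0.45673027 -0.09824274  0.21894549] shutter [ 0.58083095 -0.13392994  0.21093623] shutter edge [ 0.61608268 -0.14011044  0.21468245]
[ 0.48731473 -0.13687459  0.266     ]
[ 0.51990657 -0.07484419  0.284     ]
[[ 0.62306538 -0.15550147  0.21      ]
 [ 0.63625151 -0.15804977  0.21      ]
 [ 0.66068882 -0.16183834  0.21      ]
 [ 0.67563158 -0.16466429  0.21      ]]
```

Run:
```python
from h import *
plan([.5197,-.0753,.264],-27.8)
for f in('w1.npz','w4.npz'):
    z=dict(np.load(f))
    for Z in(.211,):
      for o in(-.02,0,.02):
        t=np.arange(.10,.19,.002);a=np.radians(-7.8);c=np.array([.4867,-.1365])
        X=c[0]+t*np.cos(a)-o*np.sin(a);Y=c[1]+t*np.sin(a)+o*np.cos(a)
        T=z['world_to_cam'];P=np.stack([X,Y,0*X+Z],-1)@T[:3,:3].T+T[:3,3];h=np.hypot(P[:,0],P[:,1]);k=np.arctan2(h,P[:,2])/h*z['fx']
        m=cv2.remap(cv2.cvtColor(z['p'],7),(z['cx']+P[:,0]*k).astype(np.float32)[None],(z['cy']+P[:,1]*k).astype(np.float32)[None],1)
        dd=cv2.remap(z['d'],(z['cx']+P[:,0]*k).astype(np.float32)[None],(z['cy']+P[:,1]*k).astype(np.float32)[None],0)
        print(f,o,' '.join(map(str,m[0])))
```

```text
cur y ang -27.6 rv [array([ 0.006, -0.003,  0.003]), array([ 0.004,  0.01 , -3.138])] shift cm [ 6.99 -0.09  7.43] j1,6 [-0.28  0.2 ]
w1.npz -0.02 164 165 165 165 164 165 165 165 165 164 166 164 165 164 152 119 136 160 164 160 126 83 83 91 97 111 98 79 79 78 79 78 77 74 77 76 74 62 55 56 59 57 62 61 63
w1.npz 0 241 241 240 240 240 241 240 241 240 241 240 241 241 240 229 187 214 238 240 237 185 105 114 126 127 125 112 115 122 123 122 120 121 120 119 117 102 76 65 64 68 73 73 73 76
w1.npz 0.02 242 242 243 242 243 242 243 243 242 243 242 243 242 242 232 190 217 239 241 238 192 109 118 130 131 128 118 119 124 123 124 124 121 119 121 123 114 85 70 69 73 79 80 77 80
w4.npz -0.02 175 174 177 176 175 177 177 176 176 177 177 176 177 177 169 124 154 176 175 172 122 70 82 95 96 115 129 106 82 80 79 79 79 78 78 79 78 59 52 53 54 60 60 59 59
w4.npz 0 178 180 180 180 182 183 204 211 201 213 244 242 245 248 243 199 234 247 247 246 185 85 108 135 136 137 134 123 110 94 90 100 110 111 111 123 121 80 66 65 70 75 76 74 76
w4.npz 0.02 249 248 249 249 249 249 249 249 249 249 249 249 249 249 246 199 236 248 248 247 189 89 110 139 141 140 139 127 130 130 133 133 131 132 131 131 126 90 74 75 77 82 84 84 83
```

Call:
servo_tool --deltas '[[[0.006, -0.003, 0, 4, 0, 0, -0.5], [0.006, -0.003, 0, 7, -0.1, 0, -0.5], [0.006, -0.003, 0, 7, -0.1, 2, -0.5], [0.006, -0.003, 0, 7, -0.1, 5, -0.5], [0.006, -0.003, 0, 7, -0.1, 7, -0.5], [0.006, -0.003, 0, 7, -0.1, 7.4, -0.5], [0.006, -0.003, 0, 7, -0.1, 7.4, -0.5]]]' --squeeze 30

```text
t: 10.95
eef_pos: [0.5177, -0.0747, 0.2612]
tcp_rot: [-0.002, 0.855, 0.518, -0.002]
contact_force: [0.8, 0.2, 0.2]
grip_width: 0.0641
gripper_force: 0.0
```

Call:
servo_tool --deltas '[[[0, 0, 0, 0, 0, 0, 1], [0, 0, 0, 0, 0, 0, 1], [0, 0, 0, 0, 0, 0, 1], [0, 0, 0, 0, 0, 0, 1], [0, 0, 0, 0, 0, 0, 1], [0, 0, 0, 0, 0, 0, 1], [0, 0, 0, 0, 0, 0, 1], [0, 0, 0, 0, 0, 0, 1]]]'

```text
t: 11.75
eef_pos: [0.5188, -0.0747, 0.2627]
tcp_rot: [-0.001, 0.855, 0.518, -0.001]
contact_force: [0.7, 1.2, 5.0]
grip_width: 0.0229
gripper_force: 29.8
```

Run:
```python
from h import *
plan([.5197,-.0753,.264],-27.8)
n=.1/.35
print([[round(7*(np.cos(f)-1),2),round(7*np.sin(f),2)] for f in np.arange(1,31)*2*np.pi/30])
```

```text
cur y ang -27.6 rv [array([-0.003,  0.   ,  0.003]), array([-1.000e-03, -5.000e-03, -3.138e+00])] shift cm [-0.01  0.11 -0.13] j1,6 [-0.15  0.34]
[[np.float64(-0.15), np.float64(1.46)], [np.float64(-0.61), np.float64(2.85)], [np.float64(-1.34), np.float64(4.11)], [np.float64(-2.32), np.float64(5.2)], [np.float64(-3.5), np.float64(6.06)], [np.float64(-4.84), np.float64(6.66)], [np.float64(-6.27), np.float64(6.96)], [np.float64(-7.73), np.float64(6.96)], [np.float64(-9.16), np.float64(6.66)], [np.float64(-10.5), np.float64(6.06)], [np.float64(-11.68), np.float64(5.2)], [np.float64(-12.66), np.float64(4.11)], [np.float64(-13.39), np.float64(2.85)], [np.float64(-13.85), np.float64(1.46)], [np.float64(-14.0), np.float64(0.0)], [np.float64(-13.85), np.float64(-1.46)], [np.float64(-13.39), np.float64(-2.85)], [np.float64(-12.66), np.float64(-4.11)], [np.float64(-11.68), np.float64(-5.2)], [np.float64(-10.5), np.float64(-6.06)], [np.float64(-9.16), np.float64(-6.66)], [np.float64(-7.73), np.float64(-6.96)], [np.float64(-6.27), np.float64(-6.96)], [np.float64(-4.84), np.float64(-6.66)], [np.float64(-3.5), np.float64(-6.06)], [np.float64(-2.32), np.float64(-5.2)], [np.float64(-1.34), np.float64(-4.11)], [np.float64(-0.61), np.float64(-2.85)], [np.float64(-0.15), np.float64(-1.46)], [np.float64(0.0), np.float64(-0.0)]]
```

Call:
servo_tool --deltas '[[[0, 0, 0, -0.15, 1.46, 0, 1], [0, 0, 0, -0.61, 2.85, 0, 1], [0, 0, 0, -1.34, 4.11, 0, 1], [0, 0, 0, -2.32, 5.2, 0, 1], [0, 0, 0, -3.5, 6.06, 0, 1], [0, 0, 0, -4.84, 6.66, 0, 1], [0, 0, 0, -6.27, 6.96, 0, 1], [0, 0, 0, -7.0, 7.0, 0, 1], [0, 0, 0, -7.0, 7.0, 0, 1]]]'

```text
t: 12.65
eef_pos: [0.5484, -0.17, 0.2627]
tcp_rot: [-0.001, 0.856, 0.518, -0.001]
contact_force: [1.1, -0.1, 6.1]
grip_width: 0.0233
gripper_force: 30.1
```

Call:
servo_tool --deltas '[[[0, 0, 0, -1.46, -0.15, 0, 1], [0, 0, 0, -2.85, -0.61, 0, 1], [0, 0, 0, -4.11, -1.34, 0, 1], [0, 0, 0, -5.2, -2.32, 0, 1], [0, 0, 0, -6.06, -3.5, 0, 1], [0, 0, 0, -6.66, -4.84, 0, 1], [0, 0, 0, -6.96, -6.27, 0, 1], [0, 0, 0, -7.0, -7.0, 0, 1], [0, 0, 0, -7.0, -7.0, 0, 1]]]'

```text
t: 13.55
eef_pos: [0.4524, -0.1984, 0.2627]
tcp_rot: [-0.001, 0.855, 0.518, -0.001]
contact_force: [-0.1, 0.1, 6.0]
grip_width: 0.0232
gripper_force: 30.0
```

Call:
servo_tool --deltas '[[[0, 0, 0, 0.15, -1.46, 0, 1], [0, 0, 0, 0.61, -2.85, 0, 1], [0, 0, 0, 1.34, -4.11, 0, 1], [0, 0, 0, 2.32, -5.2, 0, 1], [0, 0, 0, 3.5, -6.06, 0, 1], [0, 0, 0, 4.84, -6.66, 0, 1], [0, 0, 0, 6.27, -6.96, 0, 1], [0, 0, 0, 7.0, -7.0, 0, 1], [0, 0, 0, 7.0, -7.0, 0, 1]]]'

```text
t: 14.45
eef_pos: [0.4244, -0.104, 0.2628]
tcp_rot: [-0.0, 0.855, 0.519, -0.001]
contact_force: [4.6, -3.4, 2.8]
grip_width: 0.0234
gripper_force: 30.2
```

Run:
```python
from h import *
from station import env,eyes
s=env.observe();print(s['eef_pos'],s['contact_force'])
c=eyes.get_calibration('wrist');p,d=eyes.camera('wrist');np.savez('w5.npz',p=p,d=d,**c)
ct=eyes.get_calibration('top');pt,dt=eyes.camera('top');np.savez('top2.npz',p=pt,d=dt,**ct)
A=cv2.resize(p,(400,300));B=cv2.resize(pt[140:275,285:370],None,fx=4,fy=4,interpolation=2)
o=np.zeros((540,745,3),np.uint8);o[:300,:400]=A;o[:540,400:740]=B;cv2.imwrite('pics/c5.png',o[:,:,::-1])
```

```text
[ 0.42438092 -0.10397252  0.26283213] [ 4.60972849 -3.40687748  2.75579375]
```

View pics/c5.png

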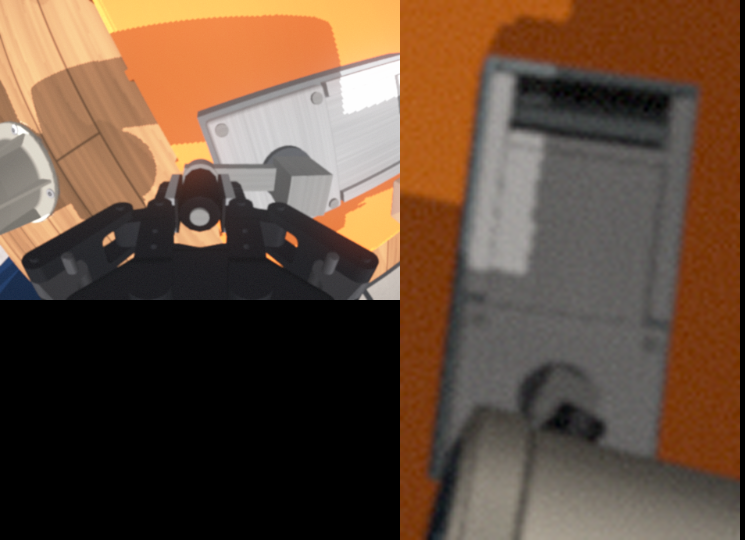

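The top crop shows the shutter's leading edge has moved up to about y=140 and is still clear of the dark seal at about y=100. I'll finish the first turn, then let go and look at the gap from directly above.

Call:
servo_tool --deltas '[[[0, 0, 0, 1.46, 0.15, 0, 1], [0, 0, 0, 2.85, 0.61, 0, 1], [0, 0, 0, 4.11, 1.34, 0, 1], [0, 0, 0, 5.2, 2.32, 0, 1], [0, 0, 0, 6.06, 3.5, 0, 1], [0, 0, 0, 6.66, 4.84, 0, 1], [0, 0, 0, 6.96, 6.27, 0, 1], [0, 0, 0, 7.0, 7.0, 0, 1], [0, 0, 0, 7.0, 7.0, 0, 1]]]'

```text
t: 15.45
eef_pos: [0.5176, -0.0739, 0.2623]
tcp_rot: [-0.002, 0.855, 0.518, -0.002]
contact_force: [0.2, 4.0, 10.4]
grip_width: 0.0235
gripper_force: 30.6
```

Call:
servo_tool --deltas '[[[0, 0, 0, 0, 0, 0, 0], [0, 0, 0, 0, 0, 0, -0.3], [0, 0, 0, 0, 0, 0, -0.5], [0, 0, 0, 0, 0, -2, -0.5], [0, 0, 0, 0, 0, -5, -0.5], [0, 0, 0, 0, 0, -8, -0.5], [0, 0, 0, 0, 0, -8, -0.5]]]'

```text
t: 16.15
eef_pos: [0.52, -0.0751, 0.3459]
tcp_rot: [0.0, 0.855, 0.518, 0.001]
contact_force: [1.9, 0.2, 0.1]
grip_width: 0.0636
gripper_force: 0.0
```

Run:
```python
from h import *
from station import eyes
# camera should sit above gap point g: camera position now
T=np.linalg.inv(eyes.get_calibration('wrist')['world_to_cam']);print('cam',T[:3,3])
a=np.radians(-7.8);g=np.array([.4867,-.1370])+.165*np.array([np.cos(a),np.sin(a)]);print(g)
from station import env
s=env.observe();off=T[:2,3]-s['eef_pos'][:2];print(off)
plan([g[0]-off[0],g[1]-off[1],.36],-27.6)
```

```text
cam [ 0.55084013 -0.01602989  0.47137613]
[ 0.65017339 -0.15939307]
[0.03086852 0.05904435]
cur y ang -27.6 rv [array([ 0.001, -0.001, -0.   ]), array([-1.000e-03, -2.000e-03,  3.141e+00])] shift cm [-8.1  15.45 -1.4 ] j1,6 [-0.15  0.34]
```

Call:
servo_tool --deltas '[[[0, 0, 0, -2.3, 4.4, 0, -0.5], [0, 0, 0, -4.6, 8.8, 0, -0.5], [0, 0, 0, -7, 13, 0, -0.5], [0, 0, 0, -8, 15.4, 0, -0.5], [0, 0, 0, -8, 15.4, 0, -0.5], [0, 0, 0, -8, 15.4, 0, -0.5], [0, 0, 0, -8, 15.4, 0, -0.5]]]'

```text
t: 16.85
eef_pos: [0.6171, -0.2162, 0.341]
tcp_rot: [-0.002, 0.855, 0.518, -0.002]
contact_force: [0.4, -0.1, 1.1]
grip_width: 0.0641
gripper_force: 0.0
```

```bash
cat >> h.py <<'E'
def vent_pts(z):
    "depth cloud in vent frame (t along, o across, height above crate) from a wrist picture"
    v,u=np.mgrid[:384,:512].astype(float);T=np.linalg.inv(z['world_to_cam'])
    x=(u-z['cx'])/z['fx'];y=(v-z['cy'])/z['fy'];r=np.hypot(x,y)+1e-9
    k=np.tan(np.minimum(r,1.4))/r;W=np.stack([x*k,y*k,np.ones_like(x)],-1)*z['d'][...,None]@T[:3,:3].T+T[:3,3]
    a=np.radians(-7.8);w=W[...,:2]-[.4867,-.1370]
    return np.stack([w@[np.cos(a),np.sin(a)],w@[-np.sin(a),np.cos(a)],W[...,2]-.16],-1)*1000
E
python3 - <<'E'
from h import *
from station import env,eyes
c=eyes.get_calibration('wrist');p,d=eyes.camera('wrist');np.savez('w6.npz',p=p,d=d,**c)
z=dict(np.load('w6.npz'));V=vent_pts(z).reshape(-1,3);g=cv2.cvtColor(p,7).reshape(-1)
for o0 in(-30,-10,10,30):
    print(o0)
    for t in range(136,200,2):
        m=(abs(V[:,1]-o0)<6)&(abs(V[:,0]-t)<1)
        if m.any():print(t,round(np.median(V[m,2]),1),int(np.median(g[m])),end=' | ')
    print()
E
```

```text
-30
136 50.9 163 | 138 50.9 163 | 140 50.6 163 | 142 51.0 164 | 144 51.0 164 | 146 50.9 164 | 148 51.9 164 | 150 57.1 163 | 152 56.9 164 | 154 56.9 163 | 156 51.8 126 | 158 10.7 53 | 160 10.8 52 | 162 11.0 52 | 164 10.8 69 | 166 7.6 117 | 168 7.8 123 | 170 7.7 122 | 172 7.8 123 | 174 7.8 120 | 176 39.6 73 | 178 57.5 52 | 180 57.8 52 | 182 57.9 52 | 184 58.0 52 | 186 58.1 80 | 188 58.8 121 | 190 58.7 122 | 192 59.0 122 | 194 44.8 122 | 196 44.6 125 | 
-10
136 50.9 166 | 138 51.0 166 | 140 51.3 166 | 142 50.9 166 | 144 50.8 166 | 146 50.9 166 | 148 56.6 166 | 150 57.0 164 | 152 57.0 164 | 154 57.0 163 | 156 48.0 127 | 158 11.2 53 | 160 11.0 53 | 162 11.1 51 | 164 10.7 69 | 166 7.5 115 | 168 7.8 123 | 170 7.5 123 | 172 7.6 123 | 174 7.8 122 | 176 40.1 73 | 178 58.0 50 | 180 57.7 51 | 182 57.8 50 | 184 57.8 51 | 186 58.4 78 | 188 59.0 122 | 190 58.8 124 | 192 59.0 123 | 194 45.1 124 | 196 44.9 125 | 
10
136 51.0 165 | 138 50.7 165 | 140 51.0 165 | 142 50.6 166 | 144 51.0 165 | 146 50.8 166 | 148 51.2 165 | 150 56.7 165 | 152 56.9 165 | 154 57.1 165 | 156 55.7 125 | 158 10.5 53 | 160 10.9 53 | 162 10.9 52 | 164 10.8 67 | 166 7.7 115 | 168 7.6 124 | 170 8.0 124 | 172 7.8 123 | 174 7.9 123 | 176 38.9 73 | 178 58.0 51 | 180 57.9 52 | 182 57.9 50 | 184 57.4 50 | 186 58.0 78 | 188 58.7 123 | 190 58.8 123 | 192 58.7 123 | 194 44.9 124 | 196 44.7 126 | 
30
136 51.0 168 | 138 50.8 168 | 140 50.8 168 | 142 50.8 168 | 144 51.0 169 | 146 50.6 168 | 148 51.7 168 | 150 57.1 167 | 152 56.9 167 | 154 56.6 167 | 156 55.7 136 | 158 10.5 55 | 160 10.7 55 | 162 11.0 54 | 164 10.8 71 | 166 8.0 118 | 168 7.7 125 | 170 7.8 124 | 172 7.8 125 | 174 8.0 124 | 176 38.7 75 | 178 57.9 52 | 180 58.0 53 | 182 57.8 53 | 184 57.9 53 | 186 58.0 79 | 188 59.0 123 | 190 58.9 125 | 192 58.7 123 | 194 44.7 124 | 196 44.5 125 |
```

```bash
cat >> h.py <<'E'
def gap(z):
    V=vent_pts(z).reshape(-1,3);g=cv2.cvtColor(z['p'],7).reshape(-1)
    for o0 in(-30,-15,0,15,30):
        m=(abs(V[:,1]-o0)<7)&(V[:,2]>54)&(V[:,2]<62)
        sh=V[m&(V[:,0]<176)&(V[:,0]>140)&(g>100),0];se=V[m&(V[:,0]>160)&(V[:,0]<192)&(g<66),0]
        f=lambda x,q:np.round(np.percentile(x,q),1) if len(x) else None
        print(o0,'shutter lip',f(sh,[1,3,97,99]),'seal',f(se,[1,3,97,99]))
E
python3 - <<'E'
from h import *
gap(dict(np.load('w6.npz')))
E
```

```text
-30 shutter lip [148.3 148.5 156.1 156.3] seal [176.4 176.5 185.2 185.4]
-15 shutter lip [148.2 148.4 156.  156.2] seal [176.4 176.5 185.3 185.4]
0 shutter lip [148.4 148.7 155.9 156.1] seal [176.4 176.5 185.3 185.5]
15 shutter lip [148.6 148.8 156.5 156.7] seal [176.4 176.5 185.4 185.5]
30 shutter lip [148.3 148.6 156.2 156.3] seal [176.2 176.4 185.3 185.5]
```

The gap is 19.8 mm, so one full turn plus about 54° (3 mm) is needed. I'll go back to the knob.

Call:
servo_tool --deltas '[[[0, 0, 0, 2.3, -4.4, 0, -0.5], [0, 0, 0, 4.6, -8.8, 0, -0.5], [0, 0, 0, 7, -13, 0, -0.5], [0, 0, 0, 8, -15.4, 0, -0.5], [0, 0, 0, 8, -15.4, 2, -0.5], [0, 0, 0, 8, -15.4, 5, -0.5], [0, 0, 0, 8, -15.4, 7.5, -0.5], [0, 0, 0, 8, -15.4, 8, -0.5], [0, 0, 0, 8, -15.4, 8, -0.5]]]'

```text
t: 17.8
eef_pos: [0.5177, -0.0742, 0.2621]
tcp_rot: [-0.002, 0.855, 0.518, -0.002]
contact_force: [0.4, 0.4, 0.6]
grip_width: 0.064
gripper_force: 0.0
```

Call:
servo_tool --deltas '[[[0, 0, 0, 0, 0, 0, 1], [0, 0, 0, 0, 0, 0, 1], [0, 0, 0, 0, 0, 0, 1], [0, 0, 0, 0, 0, 0, 1], [0, 0, 0, 0, 0, 0, 1], [0, 0, 0, 0, 0, 0, 1], [0, 0, 0, 0, 0, 0, 1], [0, 0, 0, 0, 0, 0, 1]]]'

```text
t: 18.6
eef_pos: [0.5187, -0.0746, 0.2632]
tcp_rot: [-0.001, 0.855, 0.518, -0.001]
contact_force: [-2.6, 3.4, 6.6]
grip_width: 0.0232
gripper_force: 29.3
```

Call:
servo_tool --deltas '[[[0, 0, 0, -0.15, 1.46, 0, 1], [0, 0, 0, -0.61, 2.85, 0, 1], [0, 0, 0, -1.34, 4.11, 0, 1], [0, 0, 0, -2.32, 5.2, 0, 1], [0, 0, 0, -3.5, 6.06, 0, 1], [0, 0, 0, -4.84, 6.66, 0, 1], [0, 0, 0, -6.27, 6.96, 0, 1], [0, 0, 0, -7.0, 7.0, 0, 1], [0, 0, 0, -7.0, 7.0, 0, 1]]]'

```text
t: 19.5
eef_pos: [0.5487, -0.1699, 0.2634]
tcp_rot: [-0.001, 0.856, 0.517, -0.0]
contact_force: [0.4, 1.6, 8.0]
grip_width: 0.0231
gripper_force: 30.2
```

Call:
servo_tool --deltas '[[[0, 0, 0, -1.46, -0.15, 0, 1], [0, 0, 0, -2.85, -0.61, 0, 1], [0, 0, 0, -4.11, -1.34, 0, 1], [0, 0, 0, -5.2, -2.32, 0, 1], [0, 0, 0, -6.06, -3.5, 0, 1], [0, 0, 0, -6.66, -4.84, 0, 1], [0, 0, 0, -6.96, -6.27, 0, 1], [0, 0, 0, -7.0, -7.0, 0, 1], [0, 0, 0, -7.0, -7.0, 0, 1]]]'

```text
t: 20.4
eef_pos: [0.453, -0.1993, 0.2634]
tcp_rot: [-0.0, 0.855, 0.518, -0.001]
contact_force: [-1.5, -4.4, 6.9]
grip_width: 0.0232
gripper_force: 29.8
```

Call:
servo_tool --deltas '[[[0, 0, 0, 0.15, -1.46, 0, 1], [0, 0, 0, 0.61, -2.85, 0, 1], [0, 0, 0, 1.34, -4.11, 0, 1], [0, 0, 0, 2.32, -5.2, 0, 1], [0, 0, 0, 3.5, -6.06, 0, 1], [0, 0, 0, 4.84, -6.66, 0, 1], [0, 0, 0, 6.27, -6.96, 0, 1], [0, 0, 0, 7.0, -7.0, 0, 1], [0, 0, 0, 7.0, -7.0, 0, 1]]]'

```text
t: 21.3
eef_pos: [0.4245, -0.1042, 0.2635]
tcp_rot: [-0.0, 0.855, 0.518, -0.001]
contact_force: [0.8, -0.7, 9.3]
grip_width: 0.0234
gripper_force: 30.1
```

Call:
servo_tool --deltas '[[[0, 0, 0, 1.46, 0.15, 0, 1], [0, 0, 0, 2.85, 0.61, 0, 1], [0, 0, 0, 4.11, 1.34, 0, 1], [0, 0, 0, 5.2, 2.32, 0, 1], [0, 0, 0, 6.06, 3.5, 0, 1], [0, 0, 0, 6.66, 4.84, 0, 1], [0, 0, 0, 6.96, 6.27, 0, 1], [0, 0, 0, 7.0, 7.0, 0, 1], [0, 0, 0, 7.0, 7.0, 0, 1]]]'

```text
t: 22.2
eef_pos: [0.5185, -0.0745, 0.2628]
tcp_rot: [-0.002, 0.855, 0.518, -0.001]
contact_force: [-1.4, 4.0, 8.7]
grip_width: 0.0229
gripper_force: 30.2
```

Call:
servo_tool --deltas '[[[0, 0, 0, -0.15, 1.46, 0, 1], [0, 0, 0, -0.61, 2.85, 0, 1], [0, 0, 0, -1.34, 4.11, 0, 1], [0, 0, 0, -2.32, 5.2, 0, 1], [0, 0, 0, -2.89, 5.66, 0, 1], [0, 0, 0, -2.89, 5.66, 0, 1], [0, 0, 0, -2.89, 5.66, 0, 1], [0, 0, 0, -2.89, 5.66, 0, 1]]]'

```text
t: 23.0
eef_pos: [0.5558, -0.1262, 0.2632]
tcp_rot: [-0.001, 0.855, 0.518, -0.0]
contact_force: [1.7, 2.4, 9.4]
grip_width: 0.0236
gripper_force: 30.2
```

Call:
servo_tool --deltas '[[[0, 0, 0, 0, 0, 0, 0], [0, 0, 0, 0, 0, 0, -0.3], [0, 0, 0, 0, 0, 0, -0.4], [0, 0, 0, 0, 0, -2, -0.4], [0, 0, 0, 0, 0, -5, -0.4], [0, 0, 0, 0, 0, -8, -0.4], [0, 0, 0, -5.1, 4, -8, -0.4], [0, 0, 0, -5.1, 8, -8, -0.4], [0, 0, 0, -5.1, 9.7, -8, -0.4], [0, 0, 0, -5.1, 9.7, -8, -0.4]]]'

```text
t: 24.0
eef_pos: [0.6186, -0.2183, 0.3404]
tcp_rot: [-0.002, 0.856, 0.517, -0.002]
contact_force: [0.7, 0.5, 0.5]
grip_width: 0.0598
gripper_force: 0.0
```

Run:
```python
from h import *
from station import env,eyes
s=env.observe();print(s['eef_pos'],s['contact_force'])
c=eyes.get_calibration('wrist');p,d=eyes.camera('wrist');np.savez('w7.npz',p=p,d=d,**c)
z=dict(np.load('w7.npz'));gap(z)
cv2.imwrite('pics/w7.png',cv2.resize(p[:,:,::-1],None,fx=1.5,fy=1.5,interpolation=2))
```

```text
[ 0.61864525 -0.21833376  0.34043573] [0.69239915 0.46762113 0.50947172]
-30 shutter lip [171.2 171.4 175.8 175.9] seal [180.4 180.7 187.9 188. ]
-15 shutter lip [171.2 171.3 175.9 175.9] seal [180.4 180.7 188.  188.1]
0 shutter lip [171.2 171.2 175.9 176. ] seal [180.6 180.7 187.9 188.1]
15 shutter lip [171.1 171.2 175.8 176. ] seal [180.5 180.7 187.9 188.1]
30 shutter lip [171.  171.1 175.9 175.9] seal [180.4 180.5 187.8 188. ]
```

View pics/w7.png

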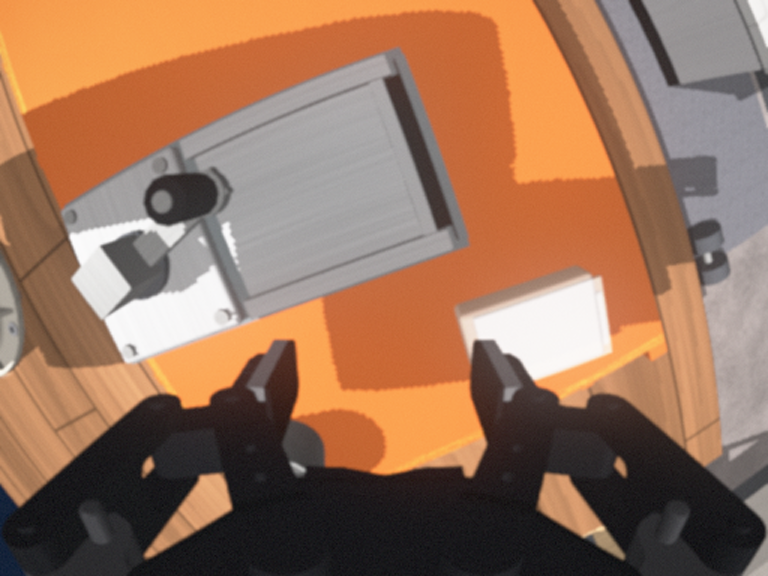

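The shutter is against the dark seal. Its lip has moved 22.8 mm and the seal flange has been pushed back 2.6 mm, so it is about 2.8 mm in. I'll check the hub height, then hand in.

Run:
```python
from h import *
from station import env
z=dict(np.load('w7.npz'));V=vent_pts(z).reshape(-1,3)
m=(np.hypot(V[:,0],V[:,1])<13)&(V[:,2]>95);print('hub top',np.median(V[m],0),V[m,2].std(),m.sum())
q=V[m];print(np.linalg.lstsq(np.c_[q[:,:2],np.ones(len(q))],q[:,2],rcond=None)[0])
h=np.median(V[m,2])
if 102<h<109: print(env.sign_off())
```

```text
hub top [2.40922352e-01 8.46215943e-02 1.06248893e+02] 0.6337125762862632 580
[-1.01959425e-02  4.69597862e-03  1.06256616e+02]
the job is handed in; nothing more can be done
None
```

The job is handed in: the crank is level and fully home on the shaft (hub top at 106 mm above the crate), the shutter is closed about 2.8 mm into the seal, and the gripper is open and clear. I did not measure the bystanders' positions again; the score has not been shown.

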